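# Push the empty tin through the worktop waste flap

### The job

Put the empty, open tin on the steel drainer into the built-in waste bin without picking it up: push the bin's self-closing flap open with one finger and, while that finger holds the flap open, slide the tin along the steel and over the sill with the other finger, so that it drops in. The greasy tin must stay upright on the steel until it goes over the sill. Then draw the hand out so that the flap falls fully shut, and leave the other things on the drainer where they stand.

Things in the scene. Friction and masses are not known exactly. Their poses are not given: they have to be found in the camera images.
- tin: The empty tin: a small round bare-metal food tin with its lid gone, open at the top, standing upright on the steel. 46 mm across, 28 mm high, about 30 g. Once more than half over the sill it tips and drops, if the flap is open by about 0.8 rad. Origin: centre of its underside; z up.
- sill (a point): Middle of the chute's straight sill: the edge where the steel top ends and the opening begins, level with the steel. x axis: level, into the chute (the way to push); y: level, along the sill; z up. The opening spans x 0 to 102 mm and y -105 to 105 mm. Before the sill the steel is flat and lipless for 380 mm. Under the opening hangs a wider bin, its floor 158 mm below the steel.
- pivot (a point): Middle of the flap's pivot rod (4 mm radius) at x = 88 mm, z = 40 mm in the sill's frame, parallel to the sill; no finger can pass the rod at that height. The chute's hood (cheeks 5 mm thick just outside the opening, cap and back, up to x = 116 mm) slopes up from nothing at the sill to 44 mm above the steel at the rod and behind it.
- flap (a joint): Metal swing flap, 202 mm wide, 97 mm from pivot to free edge; rad, 0 = shut, 1.2 = stop. Shut, it slopes 30 degrees down from the pivot to just inside the sill, its free edge 8 mm below the steel. Pushed on its outer face it swings in and down, hanging straight at 1.05. A spring shuts it when let go; a fingertip moving level into the chute just above the steel cams it open with 1 to 10 N.
- drainer: Stainless drainer top, 670 by 555 mm, 12 mm thick, fixed on the worktop, that carries the chute and all these things. Origin at worktop level, 12 mm straight below sill; axes as the sill's. It spans x -380 to 290 mm and y -275 to 280 mm.
- full_tin: Unopened round tin with a closed lid and a paper band, 73 mm across, 43 mm high. Stays. Origin: centre of its underside.
- mug: White mug, 80 mm across without its handle, 90 mm high. Stays. Origin: centre of its underside.
- tumbler: Drinking glass, 68 mm across, 95 mm high. Stays. Origin: centre of its underside.
- jar: Amber glass jar with a lid, 68 mm across, 85 mm high. Stays. Origin: centre of its underside.
- soap: White bottle of washing-up liquid, 60 mm across, 165 mm high, beyond the chute. Stays. Origin: centre of its underside.
- bowl: White bowl, 104 mm across, 45 mm high, beyond the chute. Stays. Origin: centre of its underside.
- spoon: Steel spoon, 180 mm long, lying flat. Stays. Origin: underside, near the middle of its length.
Things that resemble listed ones, but are neither listed nor needed, are in the scene too. Leave any purple look-alike of the tin alone.

How it is judged:
By the outcome, as a careful person would: the job done as asked, in the order asked, and still so for the second after the job is handed in, with the robot touching nothing.
It also fails if it takes over 38 s, if anything falls off the work surface, if the arm or the gripper's body presses on something with over 40 N, if the wrist force passes 120 N, or if a joint passes its speed limit or range.

### The arm

A 6-joint arm with a two-finger parallel gripper is mounted at the origin on the work surface. World frame = base frame: x ahead of the robot, y to its left, z up, the work surface at z = 0. Lengths are in m, angles in rad, forces in N, time in s.
With the tool pointing down it reaches from about 0.425 to 0.95 m from the base axis. Payload 3.5 kg.
Tool frame: the origin (TCP) lies on the centre line of the jaws, within the pads' length; the fingertips stand 17 mm ahead of it and the grasp point (between the pads) lies 2 mm behind it; z points along the fingers, y is the line along which they close (so a half turn about z gives the same grasp; the last joint's range is limited). The gripper opens to 85 mm and grips with 20 to 120 N. Pads are 22 mm wide; open, the fingers measure 114 mm over their backs; the gripper's body (76 mm by 85 mm) begins 54 mm behind the grasp point. The pads swing forward as they close: fully open they stand 13 mm farther back than shut.
Start: joints at [1.026, 0.286, 1.577, -0, 1.279, -0.15], TCP at [0.26, 0.623, 0.248] pointing down, gripper open.
Joint ranges: [-2.77, 2.77], [-0.9, 2.22], [0.21, 2.48], [-1.53, 4.67], [0.24, 2.81], [-2.84, 2.84]. Speed limits (rad/s): [2.79, 2.79, 3.14, 3.14, 3.14, 3.14].

### API

Orientations are given as a unit quaternion [x, y, z, w].
In Python, from plant import ctrl gives the robot as it stands. The module is installed in compiled form; this text tells all that it offers.
- The arm moves only by the tool drive_tool, never from a script. Its argument "moves" is a list of rows, each a list of 3 entries, a list of its own where there are three numbers: the turn, a rotation vector about the tool's x, y, z in rad, then the shift along the tool's x, y, z in m, then the finger opening in m, from 0 to 0.0854. A call has 1 to 5 rows; each row shifts and turns the commanded pose from where the row before left it, along the tool's axes as they then stand; what a row does not reach is not made up. A row lasts 1/8 s, in which the tool goes at most 62.5 mm and 10.7 degrees, less where a joint would pass 70% of its speed; a pose out of reach is approached as far as the arm can. A call with a gripper value outside its range is refused whole. The fingers move at their own pace and stop on an object; "grip_force" is the grip in N (left out, the last holds). Time passes only in rows, so rows that do not move let the fingers close. It gives the time, the measured TCP pose, the force, the opening and the grip force at its end, in the units of the state.
- ctrl.get_state(): the state, without advancing time (a new reading comes with each control period).
- ctrl.read_camera(name): name is "scene" or "top"; returns a dict with "image" (420x560x3 uint8, red, green, blue), "fx", "fy", "cx", "cy" (pixels), "R" (3x3) and "t" (3): a world point X has camera coordinates R X + t. Camera axes: x right, y down, z forward; pixel columns grow to the right and rows downward; lengths in m; the calibration is good to about 2 mm. A picture is of the moment at which its call begins. There is no depth.
- ctrl.sign_off(): hands the job in; it is judged then, once.
The state is a dict: "time": time; "qpos": joint angles; "dq": joint speeds; "joint_efforts": joint torques, N m; "eef_pos": TCP position; "tcp_rot": TCP orientation; "contact_force": force on the tool from outside, world axes, zero at the start; "wrist_torque": the same for the moment, N m; "opening": opening from 0.0 (shut) to 1.0 (fully open); "finger_force": force on a finger pad.
Only numpy, scipy, OpenCV 4.12 (cv2) and the standard library are available. Lean on these libraries where they do the work, as an engineer would, in place of code of your own. Each camera call takes 0.05 s, during which the arm holds its last target. There are 200 camera calls.

## Working session

There is one attempt and no reset: what is moved stays moved. The work goes in short steps, Python scripts to look and compute and a tool call to move; the robot and the scene stay as the last step left them, time stands still between calls to the robot, and variables do not carry over. Pictures are saved under pics/ and viewed, at most 10 in all, crops included, and the job is handed in when it is done.

Besides the shell and the picture viewer there is one more tool, called in YAML: its name, and indented under it one key for each argument. drive_tool: Moves the arm, as the interface text tells. Its arguments: {"type":"object","properties":{"moves":{"type":"array","items":{"type":"array"}},"grip_force":{"type":"number"}},"required":["moves"]}

```bash
mkdir -p pics; cat > h.py <<'E'
import numpy as np,cv2
from plant import ctrl
def cam(n):
    c=ctrl.read_camera(n); c['K']=np.array([[c['fx'],0,c['cx']],[0,c['fy'],c['cy']],[0,0,1]]); c['R']=np.array(c['R']);c['t']=np.array(c['t']); return c
def ray(c,u,v,z):
    d=c['R'].T@np.linalg.solve(c['K'],[u,v,1]); o=-c['R'].T@c['t']; return o+d*(z-o[2])/d[2]
def proj(c,X):
    p=c['K']@(c['R']@np.array(X)+c['t']); return p[:2]/p[2]
E
python3 - <<'E'
from h import *
for n in('scene','top'):
    c=cam(n); cv2.imwrite(f'pics/{n}0.png',cv2.resize(c['image'][:,:,::-1],(800,600),interpolation=cv2.INTER_CUBIC)); print(n,c['fx'],c['R'].round(3).tolist(),(-c['R'].T@c['t']).round(3))
s=ctrl.get_state();print(s)
E
```

```text
scene 416.3997271300523 [[0.463, 0.887, -0.001], [0.76, -0.397, -0.514], [-0.456, 0.237, -0.858]] [ 1.069 -0.34   1.087]
top 406.23639794073597 [[0.012, -1.0, -0.004], [-0.992, -0.011, -0.124], [0.124, 0.005, -0.992]] [ 0.375 -0.043  1.165]
{'time': 0.1, 'qpos': array([ 1.02599254e+00,  2.87102916e-01,  1.57805205e+00,  2.21527825e-06,
        1.27860965e+00, -1.49989506e-01]), 'dq': array([-0.00078775, -0.00229021, -0.00494738, -0.00028427, -0.00097877,
        0.00110389]), 'joint_efforts': array([ 2.55776831e-04, -4.07296014e+01, -2.93699151e+01, -1.34660540e-04,
        3.47942230e-03,  2.21029859e-05]), 'eef_pos': array([0.25929762, 0.62259365, 0.24705662]), 'tcp_rot': array([ 1.96127689e-01,  9.80577764e-01, -1.02074774e-03, -3.70721126e-04]), 'contact_force': array([-0.11238692, -0.42782908, -0.28629526]), 'wrist_torque': array([ 0.01299209, -0.01935712, -0.017815  ]), 'finger_force': 0.0, 'opening': 0.9986733380799613}
```

View pics/scene0.png

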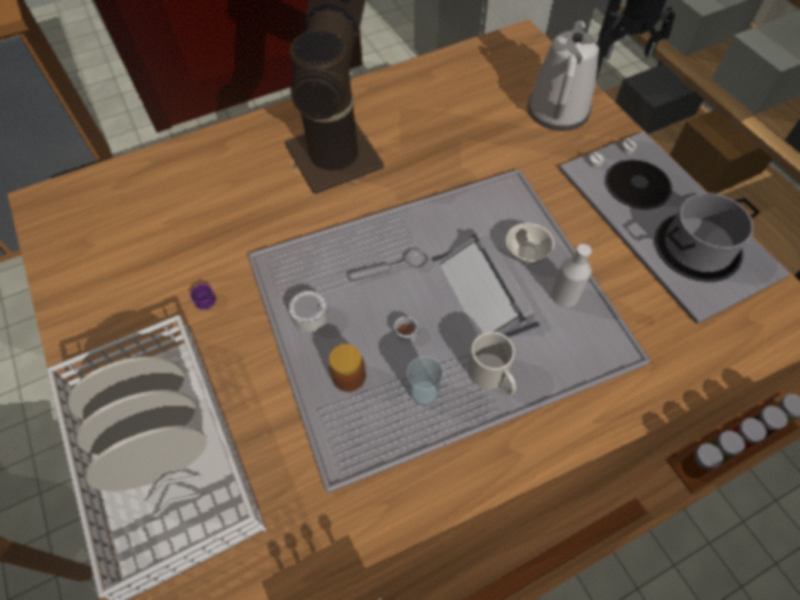

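View pics/top0.png

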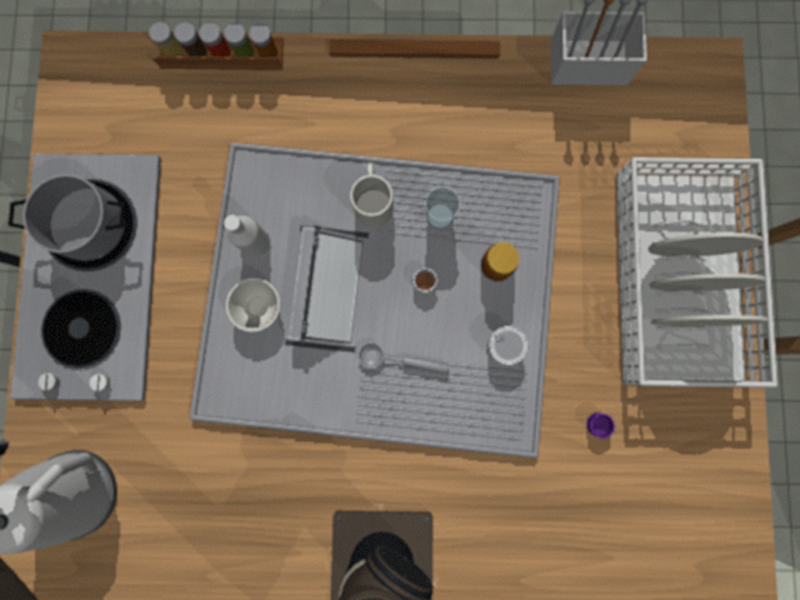

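The scene picture shows the open tin at (405,327) and the purple look-alike at (203,295). The top picture (800x600) has these:
- **Open tin:** (425,280), bare metal with a reddish inside.
- **Things that could be taken for it:** the full tin with the white band at (508,345), the purple tin off the drainer at (600,425), and the jar, tumbler and mug, which are all taller.
- **Chute:** the sill runs along about x=358, and the rod is to its left, so the push goes left in the picture, roughly world +y.

I choose the tin at (425,280) and check it in one close crop.

```bash
python3 - <<'E'
from h import *
c=cam('top'); im=c['image'][:,:,::-1].copy()
hsv=cv2.cvtColor(im,cv2.COLOR_BGR2HSV)
m=((hsv[:,:,1]<70)).astype(np.uint8)*255
m[:90]=0;m[335:]=0;m[:,:125]=0;m[:,410:]=0
m=cv2.morphologyEx(m,cv2.MORPH_CLOSE,np.ones((5,5)))
m=cv2.morphologyEx(m,cv2.MORPH_OPEN,np.ones((5,5)))
k=max(cv2.findContours(m,0,2)[0],key=cv2.contourArea)
h=cv2.convexHull(k); q=cv2.approxPolyDP(h,8,True)[:,0]
print('px',q.tolist())
P=np.array([ray(c,u,v,.012)[:2] for u,v in h[:,0].astype(float)],np.float32)
r=cv2.minAreaRect(P);print('rect',r)
for u,v in q.astype(float): print(ray(c,u,v,.012).round(4))
x0,y0,w,hh=195,140,190,130
cv2.imwrite('pics/crop.png',cv2.resize(im[y0:y0+hh,x0:x0+w],None,fx=4.2,fy=4.2,interpolation=cv2.INTER_CUBIC))
E
```

```text
px [[162, 100], [391, 124], [375, 320], [133, 293]]
rect ((0.5154077410697937, 0.014480769634246826), (0.6840159893035889, 0.5697041153907776), 84.5601577758789)
[0.828  0.3246 0.012 ]
[ 0.7616 -0.351   0.012 ]
[ 0.2017 -0.295   0.012 ]
[0.2668 0.3784 0.012 ]
```

View pics/crop.png

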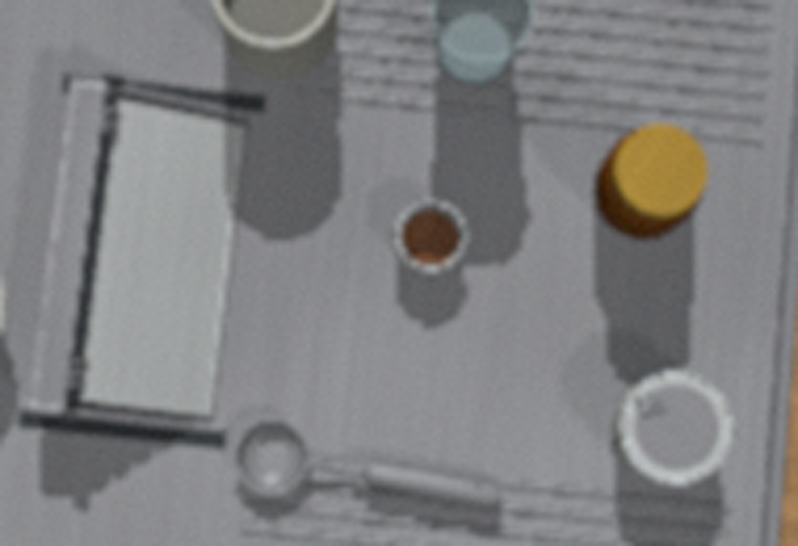

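The crop shows a bare-metal rim, open with a reddish inside, centred at crop (431,236), and about 46 mm across, so this is the tin. The flap's free edge runs from crop (242,122) to (213,415), and the spoon and mug are clear of the path.

```bash
cat > m.py <<'E'
from h import *
a=np.radians(5.44); ex=np.array([np.sin(a),np.cos(a)]); ey=np.array([-np.cos(a),np.sin(a)]); S=np.array([.5222,.0591])
def loc(p): d=np.asarray(p)[:2]-S; return np.array([d@ex,d@ey])*1000
def wor(x,y): return S+ex*x/1000+ey*y/1000
E
python3 - <<'E'
from m import *
c=cam('top'); f=lambda x,y:(195+x/4.2-.4,140+y/4.2-.4)
for n,p,z in [('flapA',(242,122),.004),('flapB',(213,415),.004),('tin',(431,236),.040),('rodA',(112,85),.052),('rodB',(72,405),.052),('full',(676,428),.055),('jar',(660,172),.097),('tumbler base',(475,48),.014),('cheekA',(265,103),.012),('cheekB',(224,438),.012)]:
    w=ray(c,*f(*p),z); print(n,w.round(4),loc(w).round(1))
# scene view tin: rim by dark-red interior
s=cam('scene'); im=s['image']; hsv=cv2.cvtColor(im,cv2.COLOR_RGB2HSV)
m=((hsv[:,:,1]>80)).astype(np.uint8); m[:215]=0;m[245:]=0;m[:,:270]=0;m[:,300:]=0
k=cv2.moments(m); u,v=k['m10']/k['m00'],k['m01']/k['m00']; w=ray(s,u,v,.03); print('tin scene',k['m00'],u,v,w,loc(w))
st=ctrl.get_state(); print(st['time'],st['eef_pos'],loc(st['eef_pos']))
E
```

```text
flapA [0.6256 0.0538 0.004 ] [   4.5 -103.4]
flapB [0.4226 0.0692 0.004 ] [  0.6 100.1]
tin [ 0.5418 -0.0769  0.04  ] [-133.5  -32.4]
rodA [0.6394 0.1371 0.052 ] [  88.7 -109.3]
rodB [0.4261 0.1567 0.052 ] [ 88.  104.9]
full [ 0.4156 -0.2361  0.055 ] [-304.    78.2]
jar [ 0.576  -0.2203  0.097 ] [-273.1  -80.1]
tumbler base [ 0.6773 -0.1071  0.014 ] [-150.7 -170.1]
cheekA [0.6374 0.0375 0.012 ] [ -10.6 -116.7]
cheekB [0.4069 0.0607 0.012 ] [ -9.4 114.9]
tin scene 51.0 283.5882352941176 229.84313725490196 [ 0.54311575 -0.07625779  0.03      ] [-132.76526008  -33.6539137 ]
0.25 [0.25943009 0.62281336 0.24763596] [536.26294405 315.02830342]
```

drive_tool:
  moves:
    - [[0,0,-0.15],[0,0,0],0.0854]
    - [[0,0,-0.15],[0,0,0],0.0854]
    - [[0,0,0],[-0.025,-0.048,0],0.0854]
    - [[0,0,0],[-0.025,-0.048,0],0.0854]
    - [[0,0,0],[-0.025,-0.048,0],0.0854]

```text
time: 0.88
eef_pos: [0.3209, 0.4712, 0.2482]
tcp_rot: [0.047, 0.999, -0.0, 0.0]
contact_force: [0.2, 0.2, 0.0]
opening: 0.998
finger_force: 0.0
```

drive_tool:
  moves:
    - [[0,0,0],[-0.025,-0.048,0],0.0854]
    - [[0,0,0],[-0.025,-0.048,0],0.0854]
    - [[0,0,0],[-0.025,-0.048,0],0.0854]
    - [[0,0,0],[-0.025,-0.048,0],0.0854]
    - [[0,0,0],[-0.025,-0.048,0],0.0854]

```text
time: 1.5
eef_pos: [0.4227, 0.2202, 0.2485]
tcp_rot: [0.047, 0.999, 0.0, 0.0]
contact_force: [1.7, 1.4, -0.5]
opening: 0.999
finger_force: 0.0
```

drive_tool:
  moves:
    - [[0,0,0],[-0.025,-0.048,0],0.0854]
    - [[0,0,0],[-0.025,-0.048,0],0.0854]
    - [[0,0,0],[-0.025,-0.048,0],0.0854]
    - [[0,0,0],[-0.025,-0.048,0],0.0854]
    - [[0,0,0],[0,0,0],0.0854]

```text
time: 2.12
eef_pos: [0.5046, 0.0183, 0.2484]
tcp_rot: [0.05, 0.999, -0.0, 0.0]
contact_force: [-0.5, -0.0, 0.3]
opening: 1.001
finger_force: 0.0
```

```bash
cat > s.py <<'E'
from m import *
from scipy.spatial.transform import Rotation as R
s=ctrl.get_state(); M=R.from_quat(s['tcp_rot']).as_matrix()
print(round(s['time'],2),s['eef_pos'].round(4),loc(s['eef_pos']).round(1),'tool y angle',np.degrees(np.arctan2(M[1,1],M[0,1])).round(2),'z',M[:,2].round(4),'F',s['contact_force'].round(2),s['opening'])
E
python3 s.py
```

```text
2.12 [0.5046 0.0183 0.2484] [-42.3  13.6] tool y angle 84.26 z [ 2.e-04 -5.e-04 -1.e+00] F [-0.51 -0.03  0.29] 1.0008368383942299
```

drive_tool:
  moves:
    - [[0,0,-0.005],[-0.024,-0.046,0],0.0854]
    - [[0,0,0],[-0.023,-0.045,0],0.0854]
    - [[0,0,0],[0,0,0.06],0.0854]
    - [[0,0,0],[0,0,0.06],0.0854]
    - [[0,0,0],[0,0,0.03],0.0854]

```text
time: 2.75
eef_pos: [0.5396, -0.0718, 0.0944]
tcp_rot: [0.045, 0.999, 0.001, -0.003]
contact_force: [0.9, -0.0, -1.2]
opening: 0.999
finger_force: 0.0
```

```bash
python3 s.py; python3 - <<'E'
from m import *
c=cam('scene'); s=ctrl.get_state(); u,v=proj(c,s['eef_pos']).astype(int); print(u,v)
cv2.imwrite('pics/s1.png',cv2.resize(c['image'][v-75:v+75,u-100:u+100,::-1],(800,600),interpolation=cv2.INTER_CUBIC))
E
```

```text
2.75 [ 0.5396 -0.0718  0.0944] [-128.6  -29.7] tool y angle 84.9 z [-0.006   0.0024 -1.    ] F [ 0.85 -0.01 -1.18] 0.9989631970870841
284 216
```

View pics/s1.png

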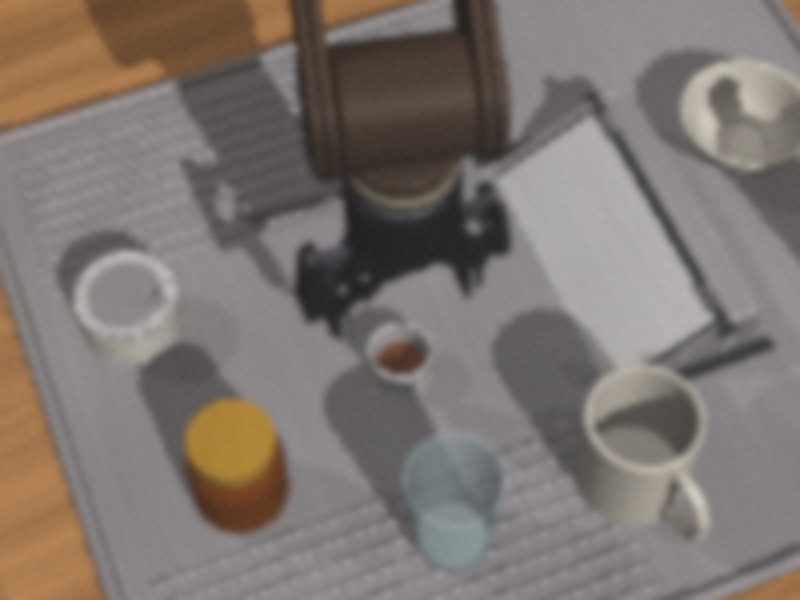

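The fingers straddle the tin, which shows at (398,352) in the crop, and everything is clear. I'm centring and going lower.

drive_tool:
  moves:
    - [[0,0,0],[-0.003,-0.004,0],0.0854]
    - [[0,0,0],[0,0,0.03],0.0854]
    - [[0,0,0],[0,0,0.024],0.0854]
    - [[0,0,0],[0,0,0],0.0854]

```text
time: 3.3
eef_pos: [0.5451, -0.0777, 0.045]
tcp_rot: [0.045, 0.999, 0.0, -0.0]
contact_force: [-0.1, 0.1, 0.9]
opening: 1.003
finger_force: 0.0
```

```bash
python3 s.py
```

```text
3.3 [ 0.5451 -0.0777  0.045 ] [-134.   -35.8] tool y angle 84.88 z [-0.e+00  1.e-04 -1.e+00] F [-0.06  0.05  0.91] 1.0031387927502033
```

drive_tool:
  moves:
    - [[0,0,0],[0.002,0,0.008],0.0854]
    - [[0,0,0],[0,0,0.003],0.0854]
    - [[0,0,0],[0,0,0],0.0854]

```text
time: 3.68
eef_pos: [0.5431, -0.0778, 0.0339]
tcp_rot: [0.045, 0.999, -0.0, 0.0]
contact_force: [-0.4, 0.3, -0.2]
opening: 1.0
finger_force: 0.0
```

drive_tool:
  moves:
    - [[0,0,0],[0,0,0.002],0.0854]
    - [[0,0,0],[0,0,0],0.0854]

```text
time: 3.92
eef_pos: [0.5427, -0.0778, 0.0313]
tcp_rot: [0.045, 0.999, -0.0, -0.0]
contact_force: [-0.8, -1.1, -0.5]
opening: 1.002
finger_force: 0.0
```

drive_tool:
  moves:
    - [[0,0,0],[0,0,0.002],0.0854]
    - [[0,0,0],[0,0,0],0.0854]

```text
time: 4.18
eef_pos: [0.5426, -0.0777, 0.0291]
tcp_rot: [0.045, 0.999, 0.0, -0.0]
contact_force: [-0.4, 0.7, 0.1]
opening: 1.002
finger_force: 0.0
```

drive_tool:
  moves:
    - [[0,0,0],[0,0,0.002],0.0854]
    - [[0,0,0],[0,0,0],0.0854]

```text
time: 4.42
eef_pos: [0.5426, -0.0777, 0.0271]
tcp_rot: [0.045, 0.999, 0.0, -0.0]
contact_force: [0.3, -0.1, 0.5]
opening: 1.003
finger_force: 0.0
```

drive_tool:
  moves:
    - [[0,0,0],[0,0,0.002],0.0854]
    - [[0,0,0],[0,0,0],0.0854]

```text
time: 4.68
eef_pos: [0.5426, -0.0777, 0.0251]
tcp_rot: [0.045, 0.999, 0.0, -0.0]
contact_force: [0.9, 0.5, 0.1]
opening: 0.996
finger_force: 0.0
```

drive_tool:
  moves:
    - [[0,0,0],[0,0,0.002],0.0854]
    - [[0,0,0],[0,0,0],0.0854]

```text
time: 4.92
eef_pos: [0.5426, -0.0777, 0.0231]
tcp_rot: [0.045, 0.999, 0.0, -0.0]
contact_force: [-0.3, -0.3, -0.0]
opening: 1.002
finger_force: 0.0
```

drive_tool:
  moves:
    - [[0,0,0],[0,0,0.003],0.0854]
    - [[0,0,0],[0,0.006,0],0.0854]
    - [[0,0,0],[0,0.008,0],0.0854]
    - [[0,0,0],[0,0.006,0],0.0854]
    - [[0,0,0],[0,0.004,0],0.0854]

```text
time: 5.55
eef_pos: [0.545, -0.0533, 0.0204]
tcp_rot: [0.045, 0.999, -0.0, 0.0]
contact_force: [0.4, 0.6, -0.1]
opening: 1.001
finger_force: 0.1
```

drive_tool:
  moves:
    - [[0,0,0],[0,0.006,0],0.0854]
    - [[0,0,0],[0,0.008,0],0.0854]
    - [[0,0,0],[0,0.008,0],0.0854]
    - [[0,0,0],[0,0.006,0],0.0854]
    - [[0,0,0],[0,0.004,0],0.0854]

```text
time: 6.18
eef_pos: [0.5478, -0.0215, 0.0203]
tcp_rot: [0.045, 0.999, -0.0, 0.0]
contact_force: [0.8, -1.1, 0.4]
opening: 1.001
finger_force: 0.2
```

```bash
python3 s.py; python3 - <<'E'
from m import *
c=cam('scene'); s=ctrl.get_state(); u,v=proj(c,s['eef_pos']).astype(int); print(u,v)
cv2.imwrite('pics/s2.png',cv2.resize(c['image'][v-50:v+55,u-70:u+70,::-1],(800,600),interpolation=cv2.INTER_CUBIC))
for x in(-23,0,23): print(proj(c,[*wor(loc(s['eef_pos'])[0]-20,-34+x),.04]))
E
```

```text
6.17 [ 0.5478 -0.0215  0.0203] [-77.9 -33.2] tool y angle 84.87 z [ 0.e+00 -1.e-04 -1.e+00] F [ 0.84 -1.09  0.37] 1.0009406208621328
300 225
[297.95965313 230.68900671]
[294.86833812 224.25947431]
[291.83268132 217.94570372]
```

View pics/s2.png

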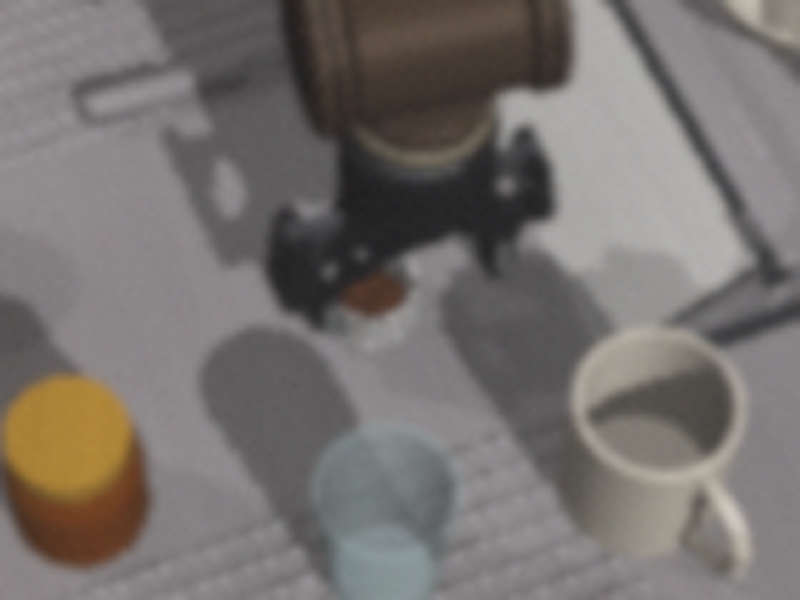

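```bash
python3 - <<'E'
from m import *
c=cam('scene'); s=ctrl.get_state(); L=loc(s['eef_pos']); f=lambda u,v:(230+u/5.714-.4,175+v/5.714-.4); g=lambda p:((p-[230,175]+.4)*5.714).round()
for z in(.016,.05,.08,.1):
  for dx in(43,50,57): print(z,dx,g(proj(c,[*wor(L[0]+dx,L[1]-11),z])))
for p in((374,294),): print('red',loc(ray(c,*f(*p),.03)))
print('tin left/right at base bottom'); 
for dy in (-33,-37,-41): print(dy,[g(proj(c,[*wor(L[0]-19.7,dy-23),z])) for z in(.012,.04)])
E
```

```text
0.016 43 [491. 283.]
0.016 50 [503. 278.]
0.016 57 [516. 274.]
0.05 43 [495. 249.]
0.05 50 [508. 245.]
0.05 57 [520. 241.]
0.08 43 [499. 219.]
0.08 50 [512. 214.]
0.08 57 [524. 210.]
0.1 43 [501. 197.]
0.1 50 [514. 193.]
0.1 57 [527. 188.]
red [-97.03613126 -34.53355026]
tin left/right at base bottom
-33 [array([389., 345.]), array([390., 319.])]
-37 [array([392., 352.]), array([393., 325.])]
-41 [array([395., 358.]), array([396., 332.])]
```

drive_tool:
  moves:
    - [[0,0,0],[0,0.006,0],0.0854]
    - [[0,0,0],[0,0.008,0],0.0854]
    - [[0,0,0],[0,0.008,0],0.0854]
    - [[0,0,0],[0,0.008,0],0.0854]
    - [[0,0,0],[0,0.008,0],0.0854]

```text
time: 6.9
eef_pos: [0.5512, 0.0165, 0.0203]
tcp_rot: [0.045, 0.999, 0.0, -0.0]
contact_force: [0.5, 0.2, 0.6]
opening: 0.999
finger_force: 0.1
```

drive_tool:
  moves:
    - [[0,0,0],[0,0.007,0],0.0854]
    - [[0,0,0],[0,0.006,0],0.0854]
    - [[0,0,0],[0,0.006,0],0.0854]
    - [[0,0,0],[0,0.006,0],0.0854]
    - [[0,0,0],[0,0.006,0],0.0854]

```text
time: 7.52
eef_pos: [0.5541, 0.0468, 0.0204]
tcp_rot: [0.045, 0.999, -0.0, 0.0]
contact_force: [-1.2, -2.3, 0.0]
opening: 0.998
finger_force: 0.9
```

```bash
python3 s.py
```

```text
7.53 [0.5541 0.0468 0.0204] [ -9.2 -32.9] tool y angle 84.86 z [ 1.e-04 -4.e-04 -1.e+00] F [-1.21 -2.31  0.01] 0.9984599929313985
```

drive_tool:
  moves:
    - [[0,0,0],[0,0.006,0],0.0854]
    - [[0,0,0],[0,0.006,0],0.0854]
    - [[0,0,0],[0,0.006,0],0.0854]
    - [[0,0,0],[0,0.004,0],0.0854]
    - [[0,0,0],[0,0,0],0.0854]

```text
time: 8.15
eef_pos: [0.5559, 0.0688, 0.0203]
tcp_rot: [0.045, 0.999, -0.0, -0.0]
contact_force: [-1.1, -5.1, 0.5]
opening: 1.002
finger_force: 1.9
```

```bash
python3 s.py; python3 - <<'E'
from m import *
c=cam('scene'); s=ctrl.get_state(); u,v=proj(c,s['eef_pos']).astype(int); print(u,v)
cv2.imwrite('pics/s3.png',cv2.resize(c['image'][v-50:v+55,u-70:u+70,::-1],(800,600),interpolation=cv2.INTER_CUBIC))
E
```

```text
8.15 [0.5559 0.0688 0.0203] [ 12.8 -32.6] tool y angle 84.87 z [-2.e-04 -1.e-04 -1.e+00] F [-1.13 -5.08  0.52] 1.0024773754338774
328 215
```

View pics/s3.png

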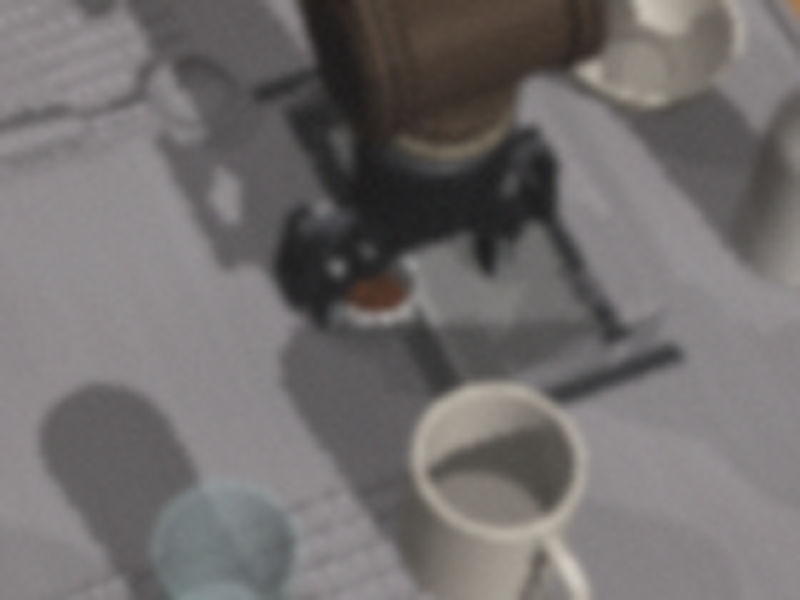

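The tin is upright at crop (375,295), pressed by the trailing finger. The leading finger at (488,265) holds the flap part open, and the gap shows dark at (430,340).

```bash
python3 - <<'E'
from m import *
c=cam('scene'); s=ctrl.get_state(); u,v=proj(c,s['eef_pos']).astype(int)
g=lambda p:((p-[u-70,v-50]+.4)*5.714).round().tolist()
for th in (.4,.5,.6,.7,.8):
  p=np.pi/6+th; x=88-97*np.cos(p); z=.052-.097*np.sin(p)
  print(th,round(x,1),[g(proj(c,[*wor(x,y),z])) for y in(-50,-75,-101)])
print('sill',[g(proj(c,[*wor(0,y),.012])) for y in(-50,-75,-101)])
print('rod',[g(proj(c,[*wor(88,y),.052])) for y in(-50,-101)])
E
```

```text
0.4 29.5 [[440.0, 348.0], [461.0, 386.0], [482.0, 426.0]]
0.5 37.5 [[453.0, 348.0], [473.0, 386.0], [495.0, 426.0]]
0.6 46.1 [[466.0, 347.0], [486.0, 385.0], [508.0, 424.0]]
0.7 55.0 [[480.0, 345.0], [500.0, 383.0], [522.0, 422.0]]
0.8 64.3 [[495.0, 342.0], [515.0, 379.0], [537.0, 419.0]]
sill [[396.0, 331.0], [417.0, 370.0], [438.0, 411.0]]
rod [[558.0, 236.0], [604.0, 315.0]]
```

drive_tool:
  moves:
    - [[0,0,0],[0,0.007,0.001],0.0854]
    - [[0,0,0],[0,0.008,0],0.0854]
    - [[0,0,0],[0,0,0],0.0854]

```text
time: 8.62
eef_pos: [0.5567, 0.0804, 0.019]
tcp_rot: [0.044, 0.999, -0.003, -0.001]
contact_force: [-2.3, -16.3, 1.9]
opening: 1.004
finger_force: 7.9
```

```bash
python3 s.py; python3 - <<'E'
from m import *
c=cam('scene'); s=ctrl.get_state(); u,v=proj(c,s['eef_pos']).astype(int); print(u,v)
cv2.imwrite('pics/s4.png',cv2.resize(c['image'][v-50:v+55,u-70:u+70,::-1],(800,600),interpolation=cv2.INTER_CUBIC))
E
```

```text
8.62 [0.5567 0.0804 0.019 ] [ 24.5 -32.4] tool y angle 85.01 z [-0.0025 -0.0062 -1.    ] F [ -2.25 -16.33   1.89] 1.0039781035154247
332 214
```

View pics/s4.png

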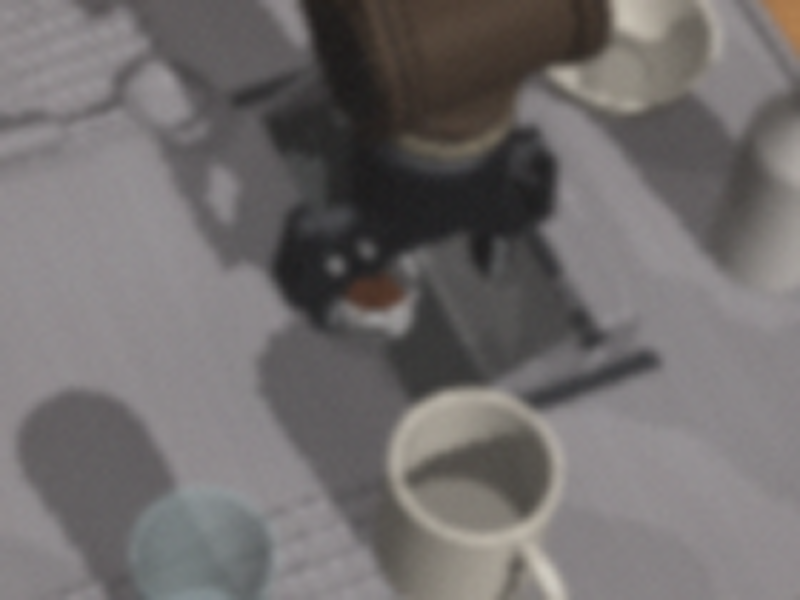

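The flap is now open about 0.8 rad, with the dark gap at (450,350). The tin at (375,295) is about half over the sill. The 16 N suggests the leading finger is close to the rod, so I wait briefly.

drive_tool:
  moves:
    - [[0,0,0],[0,0,0],0.0854]
    - [[0,0,0],[0,0,0],0.0854]

```text
time: 8.93
eef_pos: [0.5567, 0.0804, 0.019]
tcp_rot: [0.044, 0.999, -0.003, -0.001]
contact_force: [-2.2, -16.2, 1.0]
opening: 0.999
finger_force: 7.6
```

```bash
python3 s.py; python3 - <<'E'
from m import *
c=cam('scene'); s=ctrl.get_state(); u,v=proj(c,s['eef_pos']).astype(int); print(u,v)
cv2.imwrite('pics/s5.png',cv2.resize(c['image'][v-30:v+45,u-60:u+40,::-1],(800,600),interpolation=cv2.INTER_CUBIC))
g=lambda p:((p-[u-60,v-30]+.4)*8).round().tolist()
for th in (.6,.7,.8,.9):
  p=np.pi/6+th; x=88-97*np.cos(p); z=.052-.097*np.sin(p)
  print(th,round(x,1),[g(proj(c,[*wor(x,y),z])) for y in(-50,-75)])
L=loc(s['eef_pos'])
for cx in (0,3,6): print(cx,'lead rim',g(proj(c,[*wor(cx+23,-33),.04])),'near rim',g(proj(c,[*wor(cx,-56),.04])),'near base',g(proj(c,[*wor(cx,-56),.012])))
E
```

```text
8.93 [0.5567 0.0804 0.019 ] [ 24.5 -32.3] tool y angle 84.95 z [-0.0023 -0.0053 -1.    ] F [ -2.22 -16.16   0.95] 0.9985398103546597
332 213
0.6 46.1 [[541.0, 342.0], [569.0, 395.0]]
0.7 55.0 [[560.0, 339.0], [589.0, 392.0]]
0.8 64.3 [[581.0, 335.0], [609.0, 387.0]]
0.9 73.8 [[602.0, 330.0], [631.0, 381.0]]
0 lead rim [486.0, 224.0] near rim [456.0, 294.0] near base [450.0, 332.0]
3 lead rim [493.0, 222.0] near rim [464.0, 292.0] near base [457.0, 330.0]
6 lead rim [501.0, 219.0] near rim [471.0, 289.0] near base [464.0, 327.0]
```

View pics/s5.png

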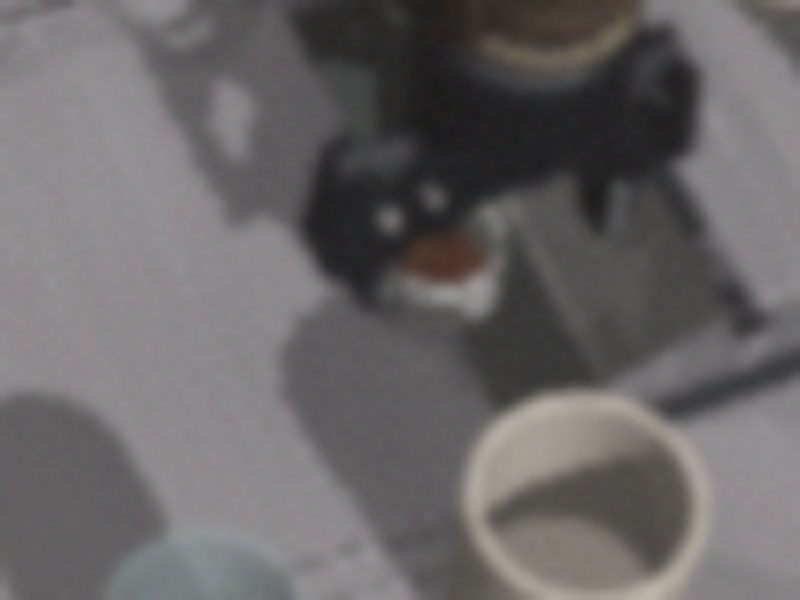

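The flap is still open about 0.8 rad, with its edge at (580,342). The tin at (450,265) is balancing about half over, and the leading finger is at the rod. Narrowing the jaws a little while moving forward keeps the leading finger where it is and pushes the tin further in.

drive_tool:
  moves:
    - [[0,0,0],[0,0,-0.003],0.0854]
    - [[0,0,0],[0,0.001,0],0.08]
    - [[0,0,0],[0,0.002,0],0.076]
    - [[0,0,0],[0,0,0],0.076]
  grip_force: 20

```text
time: 9.48
eef_pos: [0.5573, 0.0854, 0.0226]
tcp_rot: [0.044, 0.999, -0.001, -0.001]
contact_force: [-2.1, -8.6, 2.8]
opening: 0.893
finger_force: 4.8
```

```bash
python3 s.py; python3 - <<'E'
from m import *
c=cam('scene'); s=ctrl.get_state(); u,v=proj(c,s['eef_pos']).astype(int); print(u,v)
cv2.imwrite('pics/s6.png',cv2.resize(c['image'][v-30:v+45,u-60:u+40,::-1],(800,600),interpolation=cv2.INTER_CUBIC))
E
```

```text
9.47 [0.5573 0.0854 0.0226] [ 29.6 -32.5] tool y angle 84.91 z [-0.0012 -0.002  -1.    ] F [-2.14 -8.59  2.78] 0.8933051529111263
333 212
```

View pics/s6.png

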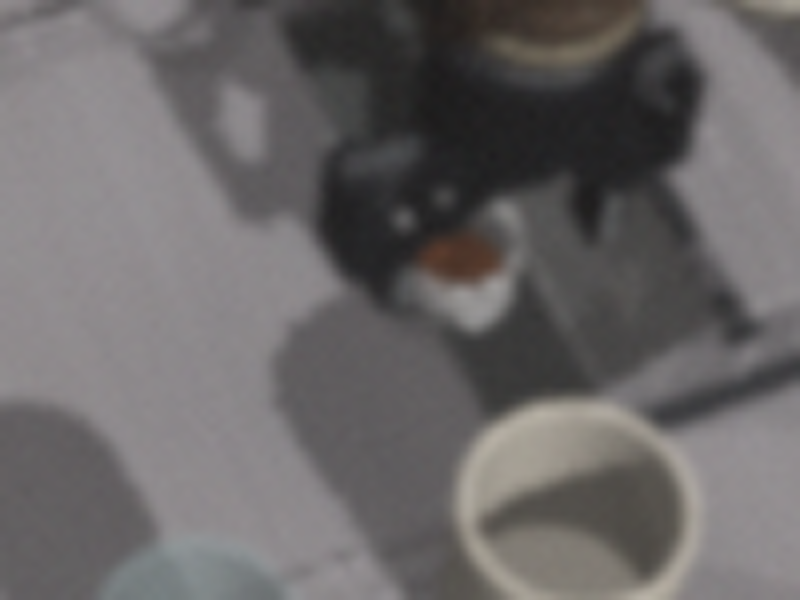

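The tin at (465,265) is now clearly overhanging but hasn't dropped. From here I follow it numerically by its red inside and narrow a little more.

```bash
cat > r.py <<'E'
from m import *
for n in('scene','top'):
    c=cam(n); im=c['image']; hsv=cv2.cvtColor(im,cv2.COLOR_RGB2HSV)
    u,v=proj(c,[*wor(10,-33),.03]).astype(int)
    m=((hsv[:,:,1]>80)&((hsv[:,:,0]<14)|(hsv[:,:,0]>170))&(hsv[:,:,2]>50)).astype(np.uint8)[v-20:v+25,u-20:u+20]
    k,l,st,ce=cv2.connectedComponentsWithStats(m)
    for i in range(1,k):
        if st[i,4]>=4: q=ce[i]+[u-20,v-20]; print(n,st[i].tolist(),q.round(1),loc(ray(c,*q,.03)).round(1))
E
python3 r.py; python3 s.py
```

```text
scene [17, 18, 10, 6, 40] [330.  213.7] [ 15.6 -34.7]
9.62 [0.5573 0.0855 0.0226] [ 29.6 -32.5] tool y angle 84.9 z [-0.0013 -0.0019 -1.    ] F [-2.01 -8.64  3.  ] 0.8891326140603013
```

drive_tool:
  moves:
    - [[0,0,0],[0,0.002,0],0.072]
    - [[0,0,0],[0,0.002,0],0.068]
    - [[0,0,0],[0,0,0],0.068]

```text
time: 10.0
eef_pos: [0.5585, 0.0878, 0.0244]
tcp_rot: [0.043, 0.999, -0.003, -0.0]
contact_force: [-5.7, -14.1, 11.9]
opening: 0.797
finger_force: 10.0
```

```bash
python3 r.py; python3 s.py
```

```text
scene [20, 18, 8, 5, 29] [331.6 213.2] [ 20.7 -34.9]
10.1 [0.5585 0.0878 0.0244] [ 32.  -33.4] tool y angle 85.02 z [-0.001  -0.0054 -1.    ] F [ -5.71 -13.69  11.1 ] 0.793679764460511
```

drive_tool:
  moves:
    - [[0,0,0],[0,0,-0.004],0.068]
    - [[0,0,0],[0,0,0],0.068]

```text
time: 10.35
eef_pos: [0.5579, 0.0892, 0.0263]
tcp_rot: [0.045, 0.999, -0.001, 0.0]
contact_force: [0.2, -8.0, -0.1]
opening: 0.796
finger_force: 3.7
```

```bash
python3 r.py; python3 s.py; python3 - <<'E'
from m import *
c=cam('scene');d=cam('top'); s=ctrl.get_state()
u,v=proj(c,[*wor(20,-40),.03]).astype(int);a=cv2.resize(c['image'][v-28:v+32,u-40:u+40,::-1],(800,600),interpolation=cv2.INTER_CUBIC)
cv2.imwrite('pics/s7.png',a)
g=lambda p:((p-[u-40,v-28]+.4)*10).round().tolist()
for y in(-40,-60,-75): print('sill',y,g(proj(c,[*wor(0,y),.012])))
L=loc(s['eef_pos']);print('TCP',g(proj(c,s['eef_pos'])))
for cx in(15,20): print(cx,'near base',g(proj(c,[*wor(cx,-57),.012])),'near rim',g(proj(c,[*wor(cx,-57),.04])),'lead rim',g(proj(c,[*wor(cx+23,-34),.04])))
for th in (.6,.7,.8,.9):
  p=np.pi/6+th; x=88-97*np.cos(p); z=.052-.097*np.sin(p)
  print(th,[g(proj(c,[*wor(x,y),z])) for y in(-50,-75)])
E
```

```text
10.45 [0.5579 0.0894 0.0263] [ 33.5 -32.7] tool y angle 84.86 z [-2.0e-04 -1.9e-03 -1.0e+00] F [-0.2  -7.7  -0.15] 0.7976687029638048
sill -40 [339.0, 343.0]
sill -60 [368.0, 396.0]
sill -75 [389.0, 437.0]
TCP [435.0, 263.0]
15 near base [409.0, 372.0] near rim [418.0, 324.0] lead rim [455.0, 237.0]
20 near base [424.0, 366.0] near rim [434.0, 318.0] lead rim [470.0, 231.0]
0.6 [[476.0, 398.0], [511.0, 463.0]]
0.7 [[500.0, 394.0], [536.0, 459.0]]
0.8 [[526.0, 389.0], [562.0, 454.0]]
0.9 [[553.0, 382.0], [588.0, 447.0]]
```

View pics/s7.png

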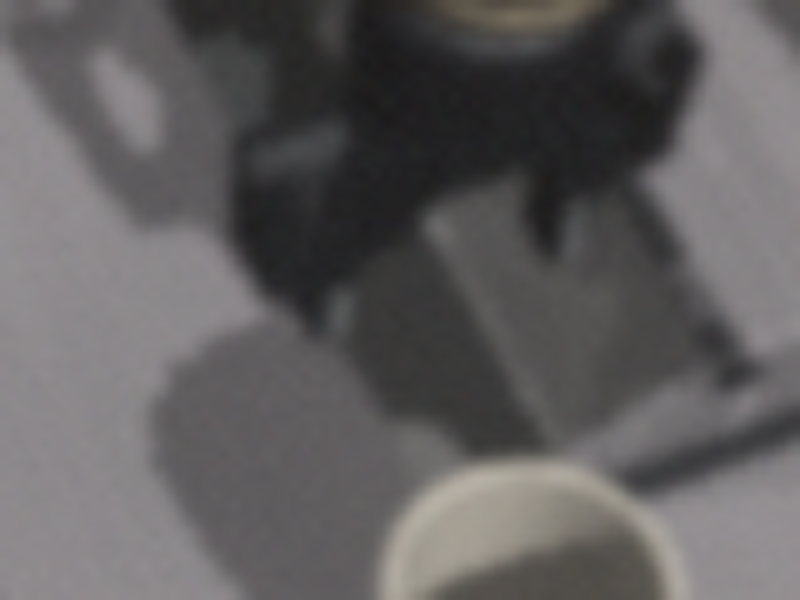

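The tin has gone: the gap between the trailing finger at (310,300) and the flap is empty and dark, so it dropped in. I'm drawing the hand back along the steel so the flap closes behind it, then lifting.

drive_tool:
  moves:
    - [[0,0,0],[0,-0.012,-0.001],0.068]
    - [[0,0,0],[0,-0.018,0],0.068]
    - [[0,0,0],[0,-0.02,0],0.068]
    - [[0,0,0],[0,-0.02,0],0.068]
    - [[0,0,0],[0,-0.02,0],0.068]

```text
time: 11.18
eef_pos: [0.5492, -0.0005, 0.0269]
tcp_rot: [0.045, 0.999, 0.0, -0.0]
contact_force: [0.0, 0.1, 0.3]
opening: 0.797
finger_force: 0.0
```

drive_tool:
  moves:
    - [[0,0,0],[0,-0.02,0],0.068]
    - [[0,0,0],[0,-0.015,-0.01],0.068]
    - [[0,0,0],[0,0,-0.05],0.068]
    - [[0,0,0],[0,0,-0.06],0.068]
    - [[0,0,0],[0,0,-0.06],0.068]

```text
time: 11.8
eef_pos: [0.5464, -0.0344, 0.2097]
tcp_rot: [0.045, 0.999, 0.0, 0.0]
contact_force: [1.5, 0.3, 0.5]
opening: 0.797
finger_force: 0.0
```

drive_tool:
  moves:
    - [[0,0,0],[0.05,-0.02,-0.03],0.068]
    - [[0,0,0],[0.05,-0.02,0],0.068]
    - [[0,0,0],[0.02,-0.02,0],0.068]
    - [[0,0,0],[0,0,0],0.068]
    - [[0,0,0],[0,0,0],0.068]

```text
time: 12.42
eef_pos: [0.4223, -0.083, 0.2379]
tcp_rot: [0.045, 0.999, -0.0, 0.001]
contact_force: [0.7, -0.8, 0.0]
opening: 0.798
finger_force: 0.0
```

```bash
python3 s.py; python3 r.py; python3 - <<'E'
from m import *
c0=cv2.imread('pics/top0.png'); c=cam('top'); b=cv2.resize(c['image'][:,:,::-1],(800,600),interpolation=cv2.INTER_CUBIC)
# changed regions vs start
d=(cv2.absdiff(c0,b).max(2)>40).astype(np.uint8); d=cv2.morphologyEx(d,cv2.MORPH_OPEN,np.ones((5,5)))
k,l,st,ce=cv2.connectedComponentsWithStats(d)
print([s.tolist() for s in st[1:] if s[4]>60])
s0=cv2.imread('pics/scene0.png'); c=cam('scene'); b=cv2.resize(c['image'][:,:,::-1],(800,600),interpolation=cv2.INTER_CUBIC)
d=(cv2.absdiff(s0,b).max(2)>40).astype(np.uint8); d=cv2.morphologyEx(d,cv2.MORPH_OPEN,np.ones((5,5)))
k,l,st,ce=cv2.connectedComponentsWithStats(d); print([s.tolist() for s in st[1:] if s[4]>60])
print('flap scene diff',[ (lambda p:[s0[p[1],p[0]].tolist(),b[p[1],p[0]].tolist()])((proj(c,[*wor(x,y),.016+.0577*x/100*.8])*800/560).astype(int)) for x,y in((15,-70),(15,-20),(50,-70),(50,-20),(50,40))])
E
```

```text
12.43 [ 0.4223 -0.083   0.2379] [-150.9   85.9] tool y angle 84.84 z [ 1.3e-03 -1.0e-04 -1.0e+00] F [ 0.71 -0.79  0.01] 0.79842821908286
[[417, 271, 17, 16, 199], [193, 281, 300, 319, 28470], [0, 441, 9, 15, 108], [7, 486, 32, 47, 822], [445, 524, 11, 14, 115], [457, 525, 9, 8, 63], [351, 532, 44, 31, 730], [0, 537, 15, 12, 138], [0, 559, 38, 41, 898]]
[[329, 0, 101, 233, 11105], [621, 0, 50, 45, 1360], [575, 22, 19, 22, 208], [604, 25, 21, 34, 300], [481, 31, 25, 23, 364], [558, 39, 24, 22, 238], [520, 45, 19, 16, 148], [264, 87, 28, 14, 227], [245, 112, 60, 87, 1859], [388, 312, 11, 11, 80], [398, 323, 17, 12, 165]]
flap scene diff [[[157, 157, 159], [162, 163, 166]], [[155, 156, 158], [163, 162, 165]], [[161, 163, 165], [160, 162, 164]], [[160, 160, 163], [163, 165, 167]], [[160, 161, 164], [166, 168, 170]]]
```

Compared with the start, the scene differs only in the arm and at the tin's old spot. The flap looks as it did when shut, and everything else is where it was.

```bash
python3 -c "
from plant import ctrl
print(ctrl.sign_off())"
```

```text
the job is handed in; nothing more can be done
None
```

The tin was slid over the sill and dropped into the bin, the flap fell shut once the hand was out, the other things on the drainer were left where they stood, and the job was handed in at about 12.5 s.

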